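# Free the dividing wheel and hold its index plunger out

## Robot

A 7-joint arm with a two-finger parallel gripper is mounted at the origin on the work surface. World frame = base frame: x ahead of the robot, y to its left, z up, the work surface at z = 0. Lengths are in mm, angles in rad, forces in N, time in s.
With the tool pointing down it reaches from about 400 to 875 mm from the base axis. Payload 4.4 kg.
Tool frame: the origin (TCP) lies on the centre line of the jaws, within the pads' length; the fingertips stand 19 mm ahead of it and the grasp point (between the pads) is the TCP; z points along the fingers, y is the line along which they close (so a half turn about z gives the same grasp; the last joint's range is limited). The gripper opens to 85 mm and grips with 20 to 120 N. Pads are 22 mm wide; open, the fingers measure 114 mm over their backs; the gripper's body (76 mm by 85 mm) begins 54 mm behind the grasp point. The pads swing forward as they close: fully open they stand 13 mm farther back than shut.
Start: joints at [1.053, 0.628, 0.038, 1.517, -0.027, 0.996, -0.02], TCP at [283.808, -584.782, 250.313] pointing down, gripper open.
Joint ranges: [-3.06, 3.06], [-0.37, 2.12], [-1.25, 1.32], [0.18, 2.47], [-1.1, 4.24], [0.23, 1.98], [-2.94, 2.94]. Speed limits (rad/s): [2.57, 2.57, 3.14, 3.14, 3.14, 3.14, 3.14].

## Interface

Orientations are given as [roll, pitch, yaw] about the fixed x, y, z axes, in that order (R = Rz(yaw) Ry(pitch) Rx(roll)).
In Python, from cell import ctrl, viewer, silhouettes gives the robot as it stands.
- The arm moves only by the shell command python3 -m creep 'ROWS'. ROWS is JSON, a list of rows, each an object with "jaw": the gripper command: -1 is shut, 1 is fully open, values between are in proportion; "xyz": the shift along the tool's x, y, z in mm, a list of three; "angular": the turn, a rotation vector about the tool's x, y, z in rad, a list of three. In form: [{"jaw": jaw, "xyz": [tx, ty, tz], "angular": [rx, ry, rz]}, ...]. A call has 1 to 12 rows; each row is the pose to reach, as a shift and turn from the pose commanded when the call began, along the tool's axes at that moment; what a row does not reach only later rows make up. A row lasts 1/8 s, in which the tool goes at most 62.5 mm and 10.7 degrees, less where a joint would pass 70% of its speed; a pose out of reach is approached as far as the arm can. A call with a gripper value outside its range is refused whole. The fingers move at their own pace and stop on an object; the grip force is fixed at half the most. Time passes only in rows, so rows that repeat a pose let the fingers close. It gives the time, the measured TCP pose, the force, the opening and the grip force at its end, in the units of the state.
- ctrl.read_state(): the state, without advancing time (a new reading comes with each control period).
- viewer.get_image(name): name is "side" or "top"; returns (picture, depth): 384x512x3 uint8, red, green, blue; 384x512 float32, mm along the optical axis (not along the pixel's ray), 0 where there is no reading.
- viewer.camera_model(name): a dict with "fx", "fy", "cx", "cy" (pixels), "T" (4x4, takes a point from camera to world coordinates). Camera axes: x right, y down, z forward; pixel columns grow to the right and rows downward; lengths in mm; the calibration is good to about 2 mm. A picture is of the moment at which its call begins. camera_model takes no time and is no camera call.
- ctrl.finish_job(): hands the job in; it is judged then, once.
Trained networks look in the newest picture that a camera, given by its name, has taken for a name from the list of things; names that differ only in an ending like _2 or _b are one class to them, and where a whole thing is asked for, a point or a joint stands for the part that bears it (a point fixed in the world has none). Each returns a list of dicts, best first, with "score" (0 to 1); they miss things now and then, are a little off and sometimes report something else, mostly with a low value. They report only what shows in the picture. A call takes as long as a camera call.
- silhouettes(camera, target): "pixels" (384x512 bool, what is visible of it) and "xy" ([column, row] in pixels, amid what is visible of it).
The state is a dict: "clock": time; "qpos": joint angles; "qd": joint speeds; "tau": joint torques, N m; "eef_pos": TCP position; "tool_rot": TCP orientation; "force": force on the tool from outside, world axes, zero at the start; "torque": the same for the moment, N m; "width": finger opening in mm; "gripper_force": force on a finger pad.
Only numpy, scipy, OpenCV 4.12 (cv2) and the standard library are available. Lean on these libraries where they do the work, as an engineer would, in place of code of your own. Each camera call takes 0.05 s, during which the arm holds its last target. There are 200 camera calls.

## Task

I want to turn the dividing wheel on to the cup's next division, so free it for me: first swing the black-handled clamp lever all the way round towards the red plunger, to its free stop, and leave it there; then pinch the red knob of the index plunger, pull it straight up as far as it goes so that the pin is clear of the dividing plate, and keep holding it. Finish while still gripping the red knob with the plunger fully up - do not let it go. Don't turn the wheel yourself, and don't disturb the cup on it or the things standing and lying around it.

Things in the scene. Friction and masses are not known exactly. Their poses are not given: they have to be found in the camera images.
- divider: Dividing wheel: black iron stand, foot 200 mm across, fixed to the table. Origin: centre of its underside, on the wheel's axis; z up; -x points to the plunger. It carries a steel dividing plate 244 mm across (top at 62 mm, 24 dark holes by its rim) and a 180 mm wheelhead (top at 72 mm). The plunger's bracket: post 134 to 148 mm from the axis, 30 mm wide; arm over the rim, top at 98 mm.
- plunger (a joint): Height of the index plunger, m: 0 = pin seated in a hole of the dividing plate, 0.014 = fully up at its stop. It slides straight up; the 8 mm pin reaches 7 mm into the plate, so it leaves the hole at about 0.007. A spring pulls it down with about 6 N seated and 14 N fully up; let go, it snaps back.
- knob: Red round pull knob on top of the plunger, 30 mm across, 22 mm high, upright, rising with it. Origin: centre of its underside, 111 mm above the table when seated, 108 mm from the wheel's axis. Below it: a barrel 21 mm across (24 mm at its lock nut), then the bracket's arm, 13 mm under the seated knob.
- knob_grip (a point): The middle of the red knob (122 mm above the table when seated): the point to pinch, from above, in any yaw.
- clamp (a joint): Angle of the spindle clamp lever about the wheel's axis, rad: 0 = hard locked, 0.9 = free, at its stop. It grows anticlockwise seen from above, that is as the lever swings towards the red plunger. It is stiff (about 4 N at its handle), has no spring and stays where it is left.
- clamp_grip (a point): Middle of the clamp lever's upright black round handle: 92 mm above the table, 165 mm from the wheel's axis, about which it swings level, from 80 degrees (locked) to 132 degrees (free) anticlockwise of the wheel's +x axis (plunger: 180). The handle is 18 to 25 mm thick (25 mm here), 72 to 108 mm above the table, on a 10 mm steel rod that comes from under the plate.
- wheel (a joint): Angle of the dividing plate and wheelhead, rad, 0 at the start. The pin stops it turning; with the pin out it turns with a light touch.
- pot: The unfired brown clay cup in the middle of the wheelhead, 80 mm across and 85 mm high, standing loose. Origin: centre of its underside.
- cylinder_a: A wrapped clay cylinder, grey-brown, 76 mm across, 95 mm high, loose on the table. Origin: centre of its underside.
- cylinder_b: A second such clay cylinder of the same size. Origin: centre of its underside.
- cups: A stack of white paper cups, mouth up, 76 mm across at the top, 113 mm high, loose. Origin: centre of its underside.
- tool: A boxwood modelling tool lying on the table, 160 x 12 x 9 mm, long along its x axis. Origin: centre of its underside.

How it is judged (in metres and radians):
On the way, in this order (a step that is already met when the one before it is completed fails the run):
1. the clamp lever is swung over to its free stop (value of joint clamp above 0.82 rad), for 0.2 s.
2. the red knob is gripped and the plunger is fully up (value of joint plunger above 0.012 m and contact force between the fingers and knob above 5 N), for 0.3 s.
At the end, for the whole second after the job is handed in: The fingers still grip the red knob (over 5 N) with the plunger 12 of its 14 mm up or more; the clamp is within 0.08 rad of its free stop, the wheel turned under 0.08 rad, the cup upright within 20 mm of the wheel's middle, and no other loose thing moved 30 mm (all of step 2 and value of joint clamp above 0.82 rad and not (value of joint wheel above 0.08 rad or value of joint wheel below -0.08 rad) and horizontal distance between pot and divider below 0.02 m and angle between pot's own z axis and vertical below 0.1 rad and distance of each of cylinder_a, cylinder_b, cups, tool from where it was at the start of the episode below 0.03 m); the arm keeps its last pose, push and grip.
It fails at once if the plunger is pulled out while the clamp lever is still on (value of joint clamp below 0.7 rad and value of joint plunger above 0.006 m).
It fails at once if the wheel is turned more than 0.08 rad (value of joint wheel above 0.08 rad or value of joint wheel below -0.08 rad).
It fails at once if the cup on the wheel is shifted more than 20 mm from where it stood or tipped (distance of pot from where it was at the start of the episode above 0.02 m or angle between pot's own z axis and vertical above 0.2 rad).
It fails at once if a cylinder, the cups or the tool is moved more than 30 mm (distance of any of cylinder_a, cylinder_b, cups, tool from where it was at the start of the episode above 0.03 m).
It also fails if it takes over 50 s, if anything falls off the work surface, if the arm or the gripper's body presses on something with over 40 N, if the wrist force passes 120 N, or if a joint passes its speed limit or range.

## Working session

There is one attempt and no reset: what is moved stays moved. The work goes in short steps, Python scripts to look and compute and a shell command to move; the robot and the scene stay as the last step left them, time stands still between calls to the robot, and variables do not carry over. Pictures are saved under pics/ and viewed, at most 10 in all, crops included, and the job is handed in when it is done.

```bash
mkdir -p pics
cat > h.py <<'E'
import numpy as np, cv2
from cell import ctrl, viewer, silhouettes
def pts(cam,depth,mask):
    m=viewer.camera_model(cam); v,u=np.nonzero(mask&(depth>0)); z=depth[v,u]
    p=np.c_[(u-m['cx'])/m['fx']*z,(v-m['cy'])/m['fy']*z,z,np.ones(len(z))]
    return (p@np.array(m['T']).T)[:,:3]
E
python3 - <<'E'
from h import *
print(ctrl.read_state())
ims=[]
for c in ['side','top']:
    im,d=viewer.get_image(c); ims.append(im); np.save(c+'.npy',d)
    print(c,np.round(viewer.camera_model(c)['T'],2).tolist())
    for n in ['divider','knob','knob_grip','clamp','clamp_grip','pot','cylinder_a','cups','tool']:
        for r in silhouettes(c,n)[:3]:
            P=pts(c,d,r['pixels'])
            if len(P)==0: print(c,n,'nodepth',r['score'],r['xy']);continue
            print(c,n,round(r['score'],2),np.round(r['xy']),len(P),'med',np.round(np.median(P,0)),'lo',np.round(np.percentile(P,3,0)),'hi',np.round(np.percentile(P,97,0)))
    cv2.imwrite(f'pics/{c}0.png',im[:,:,::-1])
E
```

```text
{'clock': 0.0, 'qpos': array([ 1.05320127,  0.62932315,  0.03842632,  1.51836774, -0.02703782,
        0.99630766, -0.01999809]), 'qd': array([-7.47030289e-05,  1.23089014e-03,  1.19118014e-03,  2.20495908e-03,
       -9.59158054e-05, -8.05994442e-04, -3.44200600e-04]), 'tau': array([ 4.90901439e-04, -5.63400793e+01,  1.22616861e+00, -1.93443775e+01,
        1.08794920e-02,  1.05308407e-02,  1.49110292e-05]), 'eef_pos': array([ 283.56397316, -584.22942311,  249.40373351]), 'tool_rot': array([-3.13970363e+00, -1.70755666e-05,  4.51789026e-01]), 'force': array([-0.07367651,  0.25337429, -0.63192496]), 'torque': array([-0.03454699, -0.02910144,  0.02918376]), 'gripper_force': 0.0, 'width': 85.45180796401108}
side [[-0.91, 0.3, -0.29, 807.18], [0.41, 0.64, -0.65, 433.69], [-0.01, -0.71, -0.71, 604.38], [0.0, 0.0, 0.0, 1.0]]
side divider 0.73 [294. 223.] 8768 med [570.  25.  65.] lo [ 415. -103.   11.] hi [657. 143. 108.]
side knob_grip 0.68 [334. 168.] 216 med [444. -10. 131.] lo [ 347. -149.    2.] hi [455.  -1. 135.]
side clamp 0.9 [320. 265.] 427 med [565. 151.  91.] lo [538.  98.   1
[... 1377 characters left out ...]
[570. 159. 109.]
top clamp_grip 0.66 [166. 215.] 195 med [559. 143. 101.] lo [551. 115.  39.] hi [570. 158. 109.]
top clamp_grip 0.39 [239. 282.] 223 med [439. -14. 132.] lo [421. -28.  61.] hi [452.   1. 134.]
top pot 0.57 [238. 226.] 1344 med [546.  -9. 103.] lo [514. -45.  75.] hi [581.  24. 157.]
top cylinder_a 0.74 [328. 179.] 1228 med [ 642. -192.   94.] lo [ 610. -229.   14.] hi [ 677. -161.   96.]
top cylinder_a 0.69 [334. 235.] 1244 med [ 528. -209.   94.] lo [ 495. -247.   26.] hi [ 560. -179.   97.]
top cups 0.8 [277. 129.] 1194 med [742. -87. 112.] lo [ 710. -121.    1.] hi [781. -56. 115.]
top tool 0.83 [214. 143.] 312 med [738.  54.   7.] lo [670.  40.   1.] hi [805.  68.  10.]
```

View pics/top0.png

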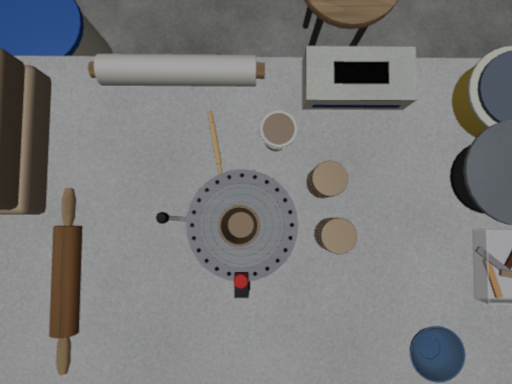

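View pics/side0.png

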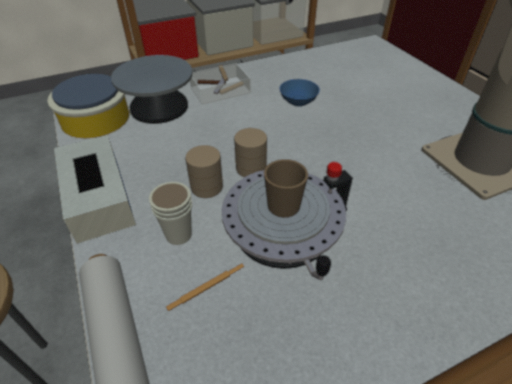

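Run:
```python
from h import *
from scipy.optimize import least_squares
def circ(P):
    f=lambda q:np.hypot(P[:,0]-q[0],P[:,1]-q[1])-q[2]
    return least_squares(f,[P[:,0].mean(),P[:,1].mean(),15],loss='soft_l1').x
for c in ['side','top']:
    im,d=viewer.get_image(c)
    for n,zr in [('knob_grip',(127,140)),('clamp_grip',(75,115)),('pot',(148,165))]:
        r=silhouettes(c,n)
        if not r: continue
        P=pts(c,d,r[0]['pixels']); P=P[(P[:,2]>zr[0])&(P[:,2]<zr[1])]
        T=P[P[:,2]>np.percentile(P[:,2],98)-4]
        (x,y),rr=cv2.minEnclosingCircle(T[:,:2].astype(np.float32))
        print(c,n,'top centre',round(x),round(y),'r',round(rr),'ztop',T[:,2].mean().round(1),'surf fit',circ(P).round(1),len(T))
    A=pts(c,d,np.ones(d.shape,bool)); A=A[(A[:,2]>69)&(A[:,2]<75)&(np.hypot(A[:,0]-545,A[:,1]+10)<115)]
    (x,y),rr=cv2.minEnclosingCircle(A[:,:2].astype(np.float32)); print(c,'wheelhead',x,y,rr,len(A))
```

```text
side knob_grip top centre 442 -13 r 13 ztop 133.3 surf fit [442.6 -12.   10.1] 106
side clamp_grip top centre 564 151 r 11 ztop 107.9 surf fit [564.8 152.7   8.8] 116
side pot top centre 549 -11 r 40 ztop 157.0 surf fit [550.5  -9.7  36.8] 318
side wheelhead 539.2398071289062 -10.609843254089355 99.45067596435547 3455
top knob_grip top centre 439 -14 r 14 ztop 132.6 surf fit [438.9 -14.7  10.1] 133
top clamp_grip top centre 560 150 r 10 ztop 107.5 surf fit [559.5 148.5   8.2] 57
top pot top centre 546 -10 r 39 ztop 156.5 surf fit [546.6 -10.6  36.2] 233
top wheelhead 546.0029296875 -12.77108383178711 89.76670837402344 4011
```

The top view shows the knob at (241,282), the handle at (163,217) and the cup at (240,225). The two cameras agree to about 3 mm. In world coordinates the axis is at about (547,-11), the knob at (440.5,-13.5) with its top at 133, and the handle at (562,151) with its top at 108. I'll grip the handle tangentially.

```bash
cat > go.py <<'E'
import sys, numpy as np
from scipy.spatial.transform import Rotation as R
from cell import ctrl
def rel(x,y,z,yawdeg,s):
    R0=R.from_euler('xyz',s['tool_rot']); Rt=R.from_euler('xyz',[np.pi,0,np.radians(yawdeg)])
    return np.round(R0.inv().apply(np.array([x,y,z])-s['eef_pos']),1).tolist(), np.round((R0.inv()*Rt).as_rotvec(),3).tolist()
if __name__=='__main__':
    s=ctrl.read_state()
    for a in sys.argv[1:]: print(a,*rel(*map(float,a.split(',')),s))
E
python3 go.py 562,151,250,85 562,151,150,85
```

```text
562,151,250,85 [571.5, -540.5, 0.3] [0.0, 0.0, -1.032]
562,151,150,85 [571.5, -540.5, 100.3] [0.0, 0.0, -1.032]
```

```bash
python3 -m creep '[{"jaw":1,"xyz":[571,-540,0],"angular":[0,0,-1.03]},{"jaw":1,"xyz":[571,-540,0],"angular":[0,0,-1.03]},{"jaw":1,"xyz":[571,-540,0],"angular":[0,0,-1.03]},{"jaw":1,"xyz":[571,-540,0],"angular":[0,0,-1.03]},{"jaw":1,"xyz":[571,-540,0],"angular":[0,0,-1.03]},{"jaw":1,"xyz":[571,-540,0],"angular":[0,0,-1.03]},{"jaw":1,"xyz":[571,-540,0],"angular":[0,0,-1.03]},{"jaw":1,"xyz":[571,-540,0],"angular":[0,0,-1.03]},{"jaw":1,"xyz":[571,-540,0],"angular":[0,0,-1.03]},{"jaw":1,"xyz":[571,-540,0],"angular":[0,0,-1.03]},{"jaw":1,"xyz":[571,-540,0],"angular":[0,0,-1.03]},{"jaw":1,"xyz":[571,-540,0],"angular":[0,0,-1.03]}]'; python3 go.py 562,151,250,85
```

```text
clock: 2.9
eef_pos: [549.8, 118.5, 250.5]
tool_rot: [3.141, 0.0, 1.481]
force: [-0.3, 0.0, -0.9]
width: 85.4
gripper_force: 0.0
562,151,250,85 [33.5, 9.2, 0.5] [0.001, 0.0, -0.002]
```

```bash
python3 -m creep '[{"jaw":1,"xyz":[0,0,0],"angular":[0,0,0]},{"jaw":1,"xyz":[0,0,0],"angular":[0,0,0]}]'; python3 go.py 562,151,250,85 562,151,95,85
```

```text
clock: 3.15
eef_pos: [548.8, 116.3, 250.1]
tool_rot: [-3.141, 0.001, 1.482]
force: [-0.2, -1.4, 0.8]
width: 85.4
gripper_force: 0.0
562,151,250,85 [35.7, 10.1, 0.0] [-0.001, 0.001, -0.001]
562,151,95,85 [35.9, 10.1, 155.0] [-0.001, 0.001, -0.001]
```

```bash
python3 -m creep '[{"jaw":1,"xyz":[36,10,0],"angular":[0,0,0]},{"jaw":1,"xyz":[36,10,40],"angular":[0,0,0]},{"jaw":1,"xyz":[36,10,80],"angular":[0,0,0]},{"jaw":1,"xyz":[36,10,115],"angular":[0,0,0]},{"jaw":1,"xyz":[36,10,115],"angular":[0,0,0]}]'; python3 go.py 562,151,93,85
python3 - <<'E'
from h import *
im,d=viewer.get_image('side'); cv2.imwrite('pics/s1.png',cv2.resize(im[120:340,200:440],None,fx=2.5,fy=2.5)[:,:,::-1])
E
```

```text
clock: 3.78
eef_pos: [560.4, 148.8, 133.2]
tool_rot: [-3.136, 0.003, 1.479]
force: [-0.5, -0.3, 0.3]
width: 85.2
gripper_force: 0.0
562,151,93,85 [2.5, 1.6, 40.2] [-0.005, 0.003, -0.004]
```

View pics/s1.png

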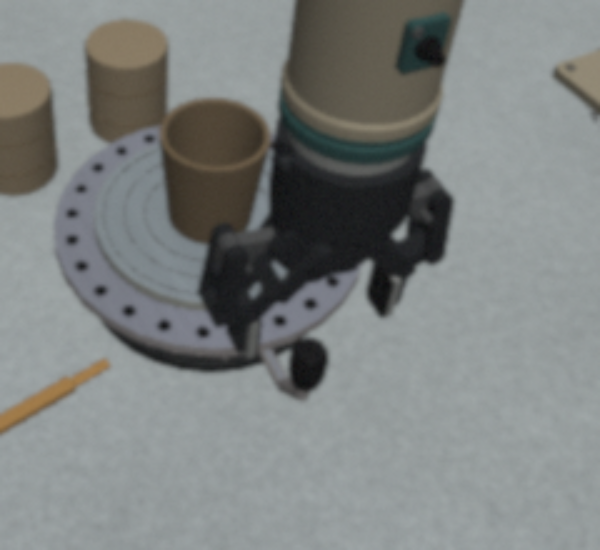

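The handle, at crop (308,365), sits below and between the fingertips at (245,335) and (383,300). I'll go down and close.

```bash
python3 -m creep '[{"jaw":1,"xyz":[2,1,20],"angular":[0,0,0]},{"jaw":1,"xyz":[2,1,40],"angular":[0,0,0]},{"jaw":1,"xyz":[2,1,40],"angular":[0,0,0]},{"jaw":-0.2,"xyz":[2,1,40],"angular":[0,0,0]},{"jaw":-0.6,"xyz":[2,1,40],"angular":[0,0,0]},{"jaw":-1,"xyz":[2,1,40],"angular":[0,0,0]},{"jaw":-1,"xyz":[2,1,40],"angular":[0,0,0]},{"jaw":-1,"xyz":[2,1,40],"angular":[0,0,0]}]'; python3 go.py 562,151,93,85
python3 - <<'E'
from h import *
im,d=viewer.get_image('side'); cv2.imwrite('pics/s2.png',cv2.resize(im[120:340,200:440],None,fx=2.5,fy=2.5)[:,:,::-1])
E
```

```text
clock: 4.82
eef_pos: [563.2, 153.7, 96.1]
tool_rot: [-3.141, 0.0, 1.482]
force: [-1.7, -0.5, 7.2]
width: 22.9
gripper_force: 58.4
562,151,93,85 [-2.8, -0.9, 3.1] [-0.0, 0.0, -0.002]
```

View pics/s2.png

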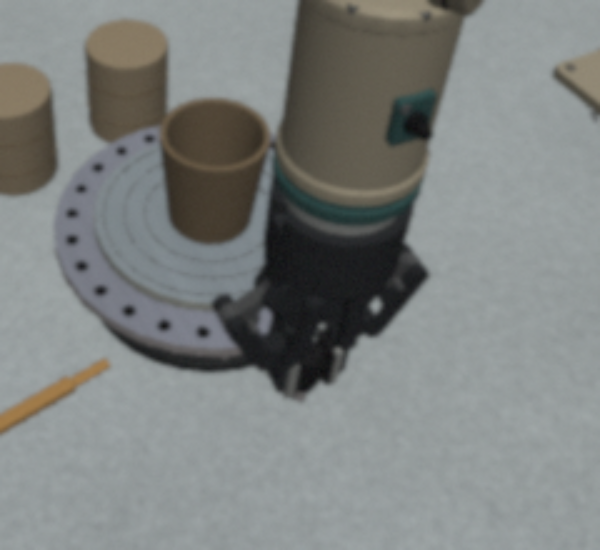

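Gripped: opening 22.9 mm at 58 N, and the radius comes out at 165 mm as it should. Now I'll swing along the arc, turning the tool with it.

```bash
python3 -m creep '[{"jaw":-1,"xyz":[2,-7,-2],"angular":[0,0,-0.044]},{"jaw":-1,"xyz":[1.4,-14.4,-2],"angular":[0,0,-0.087]},{"jaw":-1,"xyz":[-0.5,-28.7,-2],"angular":[0,0,-0.175]},{"jaw":-1,"xyz":[-3.6,-42.7,-2],"angular":[0,0,-0.262]},{"jaw":-1,"xyz":[-8,-56.4,-2],"angular":[0,0,-0.349]},{"jaw":-1,"xyz":[-13.5,-69.7,-2],"angular":[0,0,-0.436]},{"jaw":-1,"xyz":[-20,-82.5,-2],"angular":[0,0,-0.524]},{"jaw":-1,"xyz":[-28,-94.6,-2],"angular":[0,0,-0.611]},{"jaw":-1,"xyz":[-36.6,-106,-2],"angular":[0,0,-0.698]},{"jaw":-1,"xyz":[-46.3,-116.7,-2],"angular":[0,0,-0.785]},{"jaw":-1,"xyz":[-46.3,-116.7,-2],"angular":[0,0,-0.785]}]'
python3 - <<'E'
from cell import ctrl
import numpy as np
s=ctrl.read_state();v=s['eef_pos'][:2]-[547.5,-10.5];print(np.hypot(*v),np.degrees(np.arctan2(v[1],v[0])),s['torque'])
E
```

```text
clock: 6.25
eef_pos: [440.4, 116.4, 96.5]
tool_rot: [-3.136, -0.001, 2.267]
force: [-2.7, -1.8, -15.8]
width: 22.2
gripper_force: 59.9
166.1085847928136 130.16423952916193 [-0.4465991   0.27504443  0.12789221]
```

```bash
python3 -m creep '[{"jaw":-1,"xyz":[-0.1,-5.8,2],"angular":[0,0,-0.035]},{"jaw":-1,"xyz":[-0.4,-11.5,2],"angular":[0,0,-0.07]},{"jaw":-1,"xyz":[-0.9,-17,2],"angular":[0,0,-0.105]},{"jaw":-1,"xyz":[-1.4,-21,2],"angular":[0,0,-0.12]},{"jaw":-1,"xyz":[-1.4,-21,2],"angular":[0,0,-0.12]},{"jaw":-1,"xyz":[-1.4,-21,2],"angular":[0,0,-0.12]},{"jaw":-1,"xyz":[-1.4,-21,2],"angular":[0,0,-0.12]}]'
python3 - <<'E'
from cell import ctrl
import numpy as np
s=ctrl.read_state();v=s['eef_pos'][:2]-[547.5,-10.5];print(np.hypot(*v),np.degrees(np.arctan2(v[1],v[0])),s['torque'])
E
```

```text
clock: 7.12
eef_pos: [434.5, 110.6, 96.4]
tool_rot: [3.123, 0.0, 2.39]
force: [10.4, 12.2, -14.9]
width: 22.5
gripper_force: 61.7
165.5934163037951 133.01964415452392 [ 2.13345288 -1.67826802 -0.55696963]
```

The reaction is about 16 N against the motion at 133°, so the lever is at its stop. I'll release it and rise.

```bash
python3 -m creep '[{"jaw":0.2,"xyz":[0,0,0],"angular":[0,0,0]},{"jaw":0.6,"xyz":[0,3,0],"angular":[0,0,0]},{"jaw":0.6,"xyz":[0,6,0],"angular":[0,0,0]},{"jaw":0.6,"xyz":[0,6,0],"angular":[0,0,0]},{"jaw":0.6,"xyz":[0,6,-40],"angular":[0,0,0]},{"jaw":1,"xyz":[0,6,-90],"angular":[0,0,0]},{"jaw":1,"xyz":[0,6,-120],"angular":[0,0,0]},{"jaw":1,"xyz":[0,6,-120],"angular":[0,0,0]}]'
python3 - <<'E'
from h import *
im,d=viewer.get_image('top'); 
im2,d2=viewer.get_image('side'); 
r=silhouettes('side','clamp_grip')
for q in r[:2]:
  P=pts('side',d2,q['pixels']); P=P[P[:,2]>75]; print(q['score'],np.median(P,0))
a=cv2.resize(im2[120:320,220:420],(400,400)); b=cv2.resize(im[140:340,130:330],(400,400))
cv2.imwrite('pics/s3.png',np.hstack([a,b])[:,:,::-1])
E
python3 go.py 440.5,-13.5,190,180
```

```text
clock: 8.12
eef_pos: [433.1, 107.8, 217.2]
tool_rot: [3.138, 0.003, 2.386]
force: [1.0, -0.7, -0.2]
width: 85.7
gripper_force: 0.0
0.96 [443.84757683 113.46707253 103.01041687]
0.16 [551.60594988  -1.13654577 132.64194745]
440.5,-13.5,190,180 [-89.4, -81.4, 24.6] [-0.001, -0.001, -0.755]
```

View pics/s3.png

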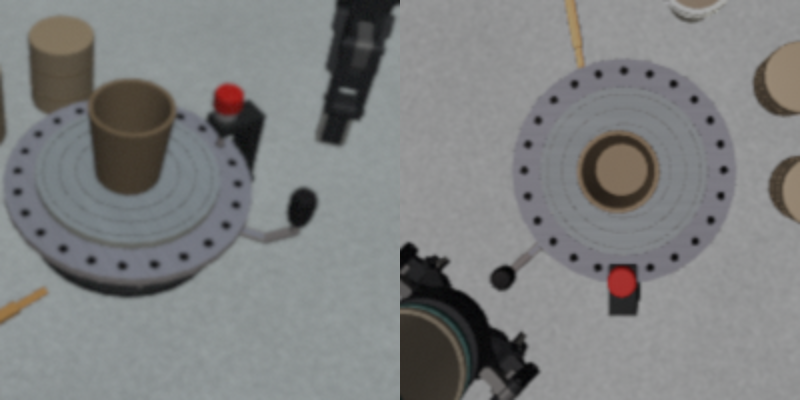

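The lever has visibly swung over: the handle is at crop (303,207) in the side view and (503,277) in the top view. The wheel and cup look unchanged. Next I'll check the lever angle more exactly.

Run:
```python
from h import *
for c in ['side','top']:
    im,d=viewer.get_image(c)
    for n,zr in [('clamp_grip',(75,115)),('knob_grip',(122,140))]:
        r=silhouettes(c,n)
        if not r: continue
        P=pts(c,d,r[0]['pixels']); P=P[(P[:,2]>zr[0])&(P[:,2]<zr[1])]
        T=P[P[:,2]>np.percentile(P[:,2],98)-4]
        (x,y),rr=cv2.minEnclosingCircle(T[:,:2].astype(np.float32))
        print(c,n,round(r[0]['score'],2),np.round(r[0]['xy']),(round(x),round(y)),round(rr),T[:,2].mean().round(1),np.degrees(np.arctan2(y+10.5,x-547.5)).round(1))
```

```text
side clamp_grip 0.9 [363. 229.] (438, 109) 11 107.9 132.5
side knob_grip 0.77 [336. 169.] (442, -13) 13 133.4 -178.5
top clamp_grip 0.67 [184. 274.] (436, 109) 10 107.4 133.1
top knob_grip 0.64 [240. 282.] (439, -14) 14 132.6 -177.9
```

The lever is at about 133°, which is the free stop. Now I'll move over the knob.

```bash
python3 -m creep '[{"jaw":1,"xyz":[-45,-41,0],"angular":[0,0,-0.4]},{"jaw":1,"xyz":[-89,-81,0],"angular":[0,0,-0.755]},{"jaw":1,"xyz":[-89,-81,24],"angular":[0,0,-0.755]},{"jaw":1,"xyz":[-89,-81,24],"angular":[0,0,-0.755]},{"jaw":1,"xyz":[-89,-81,24],"angular":[0,0,-0.755]},{"jaw":1,"xyz":[-89,-81,24],"angular":[0,0,-0.755]},{"jaw":1,"xyz":[-89,-81,24],"angular":[0,0,-0.755]},{"jaw":1,"xyz":[-89,-81,24],"angular":[0,0,-0.755]}]'
python3 go.py 440.5,-13.5,124,180
```

```text
clock: 9.57
eef_pos: [441.4, -12.1, 191.5]
tool_rot: [-3.141, 0.001, 3.141]
force: [-0.3, -0.1, -0.5]
width: 85.5
gripper_force: 0.0
440.5,-13.5,124,180 [0.9, -1.4, 67.5] [-0.0, 0.001, -0.0]
```

```bash
python3 -m creep '[{"jaw":1,"xyz":[1,-1.4,30],"angular":[0,0,0]},{"jaw":1,"xyz":[1,-1.4,55],"angular":[0,0,0]},{"jaw":1,"xyz":[1,-1.4,67],"angular":[0,0,0]},{"jaw":1,"xyz":[1,-1.4,67],"angular":[0,0,0]},{"jaw":0.2,"xyz":[1,-1.4,67],"angular":[0,0,0]},{"jaw":-0.2,"xyz":[1,-1.4,67],"angular":[0,0,0]},{"jaw":-0.6,"xyz":[1,-1.4,67],"angular":[0,0,0]},{"jaw":-1,"xyz":[1,-1.4,67],"angular":[0,0,0]},{"jaw":-1,"xyz":[1,-1.4,67],"angular":[0,0,0]},{"jaw":-1,"xyz":[1,-1.4,67],"angular":[0,0,0]}]'
python3 - <<'E'
from h import *
im,d=viewer.get_image('side'); cv2.imwrite('pics/s4.png',cv2.resize(im[60:300,220:440],None,fx=2.5,fy=2.5)[:,:,::-1])
E
```

```text
clock: 10.82
eef_pos: [440.6, -13.3, 125.1]
tool_rot: [3.141, 0.001, -3.141]
force: [-1.4, 0.5, 6.8]
width: 28.0
gripper_force: 58.6
```

View pics/s4.png

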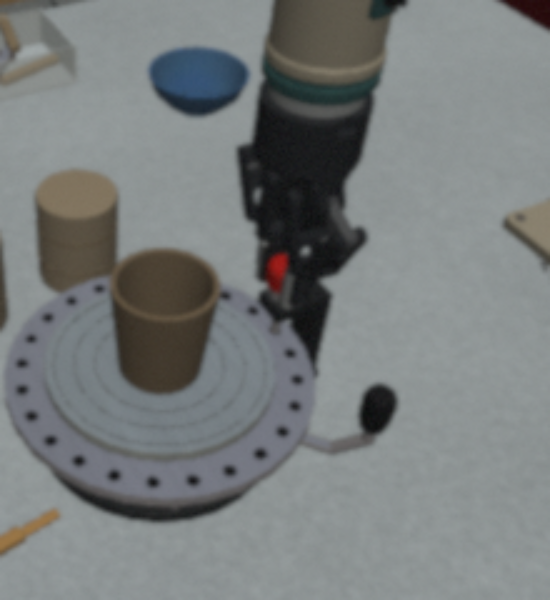

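The knob, at crop (277,270), is between the pads: opening 28 mm at 59 N. Now I'll pull straight up.

```bash
python3 -m creep '[{"jaw":-1,"xyz":[0,0,-3],"angular":[0,0,0]},{"jaw":-1,"xyz":[0,0,-6],"angular":[0,0,0]},{"jaw":-1,"xyz":[0,0,-9],"angular":[0,0,0]},{"jaw":-1,"xyz":[0,0,-12],"angular":[0,0,0]},{"jaw":-1,"xyz":[0,0,-15],"angular":[0,0,0]},{"jaw":-1,"xyz":[0,0,-15],"angular":[0,0,0]},{"jaw":-1,"xyz":[0,0,-15],"angular":[0,0,0]},{"jaw":-1,"xyz":[0,0,-15],"angular":[0,0,0]}]'
python3 -c "
from cell import ctrl;print(ctrl.read_state())"
```

```text
clock: 11.88
eef_pos: [440.6, -13.3, 139.2]
tool_rot: [3.141, 0.0, -3.141]
force: [4.0, 2.3, -13.9]
width: 27.8
gripper_force: 63.5
{'clock': 11.875, 'qpos': array([ 0.45659537,  0.62026275, -0.71329342,  2.17490592,  0.73510041,
        0.60130006,  0.77389348]), 'qd': array([ 0.00040888, -0.00081676,  0.00102014, -0.00121003, -0.00124326,
       -0.00049598,  0.00160371]), 'tau': array([ 1.53615732e+00, -4.66820133e+01, -6.51772812e+00, -9.23737407e+00,
       -8.50700098e-02,  1.80986032e+00,  2.01073977e-03]), 'eef_pos': array([440.55397319, -13.27654834, 139.22908591]), 'tool_rot': array([ 3.14050577e+00,  4.79527417e-04, -3.14123442e+00]), 'force': array([  4.04032233,   2.33159988, -13.91310358]), 'torque': array([ 0.79485502, -0.84674383, -0.02062717]), 'gripper_force': 63.50323076359928, 'width': 27.787226611027858}
```

```bash
python3 -m creep '[{"jaw":-1,"xyz":[0,0,-1],"angular":[0,0,0]},{"jaw":-1,"xyz":[0,0,-2],"angular":[0,0,0]},{"jaw":-1,"xyz":[0,0,-2],"angular":[0,0,0]},{"jaw":-1,"xyz":[0,0,-2],"angular":[0,0,0]}]'
python3 - <<'E'
from h import *
im,d=viewer.get_image('side'); cv2.imwrite('pics/s5.png',cv2.resize(im[60:300,220:440],None,fx=2.5,fy=2.5)[:,:,::-1])
for n in ['knob_grip','clamp_grip']:
  r=silhouettes('side',n)
  if r: P=pts('side',d,r[0]['pixels']); print(n,r[0]['score'],r[0]['xy'],np.median(P,0),np.percentile(P[:,2],[5,95]))
E
```

```text
clock: 12.38
eef_pos: [440.5, -13.3, 139.5]
tool_rot: [3.138, -0.001, -3.141]
force: [9.6, 4.6, -38.5]
width: 27.3
gripper_force: 63.1
knob_grip 0.45 [332.5, 163.4] [452.61110661 -13.49875993 144.88318595] [132.79272931 148.21170273]
clamp_grip 0.81 [364.9, 227.3] [446.12530956 108.72585996  88.72433451] [ 38.82495074 108.95525843]
```

View pics/s5.png

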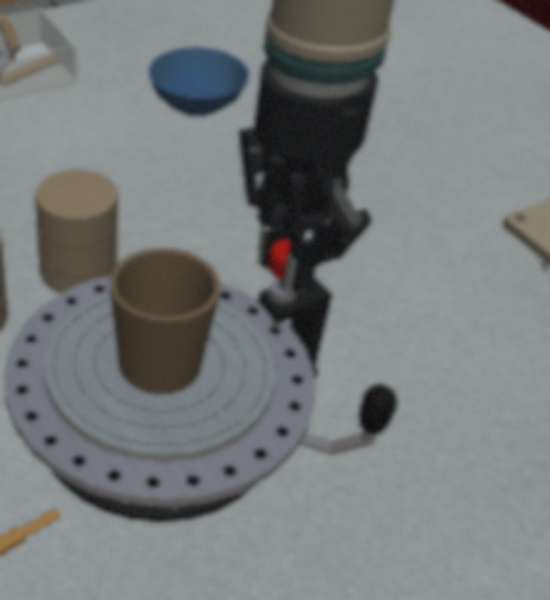

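The knob is now at crop (281,257) with its top at about 148 mm, roughly 14 mm higher than seated. The force rises to 38 N with almost no further travel, so it's at the stop. I'll ease off 1 mm to reduce the pull, then hand in.

```bash
python3 -m creep '[{"jaw":-1,"xyz":[0,0,1],"angular":[0,0,0]},{"jaw":-1,"xyz":[0,0,1],"angular":[0,0,0]},{"jaw":-1,"xyz":[0,0,1],"angular":[0,0,0]}]' && python3 -c "
from cell import ctrl;s=ctrl.read_state();print(s['eef_pos'],s['force'],s['gripper_force']);print(ctrl.finish_job() if s['eef_pos'][2]>138.3 and s['gripper_force']>30 else 'HOLD')"
```

```text
clock: 12.9
eef_pos: [440.5, -13.3, 139.4]
tool_rot: [3.139, -0.0, -3.141]
force: [5.4, 3.2, -26.7]
width: 27.3
gripper_force: 64.4
[440.53065783 -13.29090525 139.40409764] [  5.43120293   3.15065864 -26.74510895] 64.38274196349084
the job is handed in; nothing more can be done
None
```

The job is handed in, with no verdict shown: the clamp lever is at its free stop and the red knob is gripped at about 64 N with the plunger fully up; the cup, wheel and things around them look undisturbed in the last picture.

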